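# Run the length stop home

### The arm

A 6-joint arm with a two-finger parallel gripper is mounted at the origin on the work surface. World frame = base frame: x ahead of the robot, y to its left, z up, the work surface at z = 0. Lengths are in m, angles in rad, forces in N, time in s.
With the tool pointing down it reaches from about 0.275 to 0.825 m from the base axis. Payload 4.9 kg.
Tool frame: the origin (TCP) lies on the centre line of the jaws, within the pads' length; the fingertips stand 14 mm ahead of it and the grasp point (between the pads) lies 5 mm behind it; z points along the fingers, y is the line along which they close (so a half turn about z gives the same grasp; the last joint's range is limited). The gripper opens to 85 mm and grips with 20 to 120 N. Pads are 22 mm wide; open, the fingers measure 114 mm over their backs; the gripper's body (76 mm by 85 mm) begins 54 mm behind the grasp point. The pads swing forward as they close: fully open they stand 13 mm farther back than shut.
Start: joints at [-1.343, 0.326, -0.193, 1.052, 0, 1.437], TCP at [0.195, -0.514, 0.245] pointing down, gripper open.
Joint ranges: [-2.65, 2.65], [-0.97, 1.79], [-1.3, 1.35], [-1.93, 2.1], [-1.47, 1.37], [-3.14, 3.14]. Speed limits (rad/s): [2.57, 2.57, 3.14, 3.14, 3.14, 3.14].

### API

Orientations are given as a unit quaternion [x, y, z, w].
In Python, from cell import arm, camera, workorder gives the robot as it stands.
- The arm moves only by the shell command python3 -m inch 'ROWS' [FORCE]. ROWS is JSON, a list of rows, each a list of 3 entries, a list of its own where there are three numbers: the opening in per cent of the stroke, from 0 (shut) to 100 (fully open), then the shift along the tool's x, y, z in m, then the turn, a rotation vector about the tool's x, y, z in degrees. A call has exactly 5 rows; each row shifts and turns the commanded pose from where the row before left it, along the tool's axes as they then stand; what a row does not reach is not made up. A row lasts 1/12 s, in which the tool goes at most 41.7 mm and 7.16 degrees, less where a joint would pass 70% of its speed; a pose out of reach is approached as far as the arm can. A call is refused whole if a number of a shift passes 0.0417 or a number of a turn 7.16, either way. A call with a gripper value outside its range is refused whole. The fingers move at their own pace and stop on an object; FORCE is the grip in N (left out, the last holds). Time passes only in rows, so rows that do not move let the fingers close, or fill a call up. It gives the time, the measured TCP pose, the force, the opening and the grip force at its end, in the units of the state.
- arm.sense(): the state, without advancing time (a new reading comes with each control period).
- camera(name): name is "side" or "top" or "wrist"; returns a dict with "image" (420x560x3 uint8, red, green, blue), "z_map" (420x560 float32, m along the optical axis (not along the pixel's ray), 0 where there is no reading), "fx", "fy", "cx", "cy" (pixels), "extrinsics" (4x4, takes a point from camera to world coordinates); the wrist camera has in their place "mount" (4x4, takes a point from camera to tool coordinates, whose origin is the TCP and whose axes are the flange's). Camera axes: x right, y up, looking along -z (the intrinsics and any distortion apply to the point x, -y, -z); pixel columns grow to the right and rows downward; lengths in m; the calibration is good to about 2 mm. A picture is of the moment at which its call begins: read the wrist's pose just before it.
- workorder.job_done(): hands the job in; it is judged then, once.
The state is a dict: "t": time; "joint_pos": joint angles; "joint_vel": joint speeds; "joint_efforts": joint torques, N m; "tcp_pos": TCP position; "ee_rot": TCP orientation; "contact_force": force on the tool from outside, world axes, zero at the start; "ft_torque": the same for the moment, N m; "opening": opening from 0.0 (shut) to 1.0 (fully open); "gripper_force": force on a finger pad.
Only numpy, scipy, OpenCV 4.12 (cv2) and the standard library are available. Lean on these libraries where they do the work, as an engineer would, in place of code of your own. Each camera call takes 0.05 s, during which the arm holds its last target. There are 200 camera calls.

### The job

On the saw-stop jig, press the orange lock button on the carriage with the fingertips and, keeping it held down, push the carriage along its rail all the way to the red end stop. Keep it pushed home while you let the button come up, so that it locks there, then take the hand away. Nothing needs gripping: lift nothing, and leave the loose things on and around the jig where they are.

Things in the scene. Friction and masses are not known exactly. Their poses are not given: they have to be found in the camera images.
- jig: length-stop jig, screwed to the bench: plywood board 260 x 440 x 18 mm, a slotted aluminium rail 76 mm wide along its middle (top 48 mm above the bench), a red end stop block at the +y end of the rail (92 mm wide, 30 mm long, top 88 mm above the bench). Origin under the board's centre, on the bench; its y axis runs along the rail, pointing to the red end stop, z is up.
- stop_face (a point): centre of the red end stop's face that the carriage meets, 68 mm above the bench; axes as the jig's
- button_top (a point): centre of the top of the orange lock button, 80 mm above the bench when up. The button is 40 mm wide across the rail and 46 mm long along it, stands 13 mm above the black saddle of the carriage around it, and goes straight down 8 mm on a spring (2 N to start, 5 N at full depth). Axes as the jig's.
- push_face (a point): on the carriage, which is a black saddle 92 mm wide and 110 mm long with a grey push block (92 mm wide, 45 mm long, top 108 mm above the bench) on the half towards the red stop. This point is the middle of the block's upright face that looks at the button and away from the stop, 93 mm above the bench; the button's centre lies 28 mm behind it (-y), the button's edge 5 mm behind it. A fingertip on the button that pushes on this face drives the carriage. Axes as the jig's.
- carriage (a joint): slide of the carriage along the jig's +y, in m: 0 at the rear, 0.200 when its front meets the red end stop. It is locked by a pawl under the button to a ladder with 12 mm pitch. With the button held down by more than 5.5 mm it is free; a light spring (about 2.5 N) then draws it back away from the stop, and pushing it slowly takes about 3 to 5 N. When the button comes up it locks at the nearest notch further back; the last notch holds it at about 0.199.
- button (a joint): travel of the lock button, in m: 0 up (locked), 0.008 fully down
- tape_measure: yellow tape measure, 38 x 80 x 40 mm high, loose on the jig's board beside the rail; bystander; origin under its centre
- offcut: brown wood offcut, 40 x 75 x 28 mm high, loose on the jig's board beside the rail; bystander; origin under its centre
- screw_jar: small clear jar with red cap, 40 mm across, 45 mm high, loose on the jig's board beside the rail; bystander; origin under its centre
- glue_bottle: yellow glue bottle, 60 mm across, 160 mm high; bystander on the bench; origin under its centre
- wrench: steel wrench lying on the jig's board beside the rail, about 180 mm long; bystander
- mug: blue mug, 80 mm across, 95 mm high; bystander on the bench; origin under its centre
- screwdriver: red-handled screwdriver lying on the bench, about 200 mm long; bystander
- spray_can: blue spray can, 66 mm across, 160 mm high; bystander on the bench; origin under its centre

How it is judged:
By the outcome, as a careful person would: the job done as asked, in the order asked, and still so for the second after the job is handed in, with the robot touching nothing.
It also fails if it takes over 40 s, if anything falls off the work surface, if the arm or the gripper's body presses on something with over 40 N, if the wrist force passes 120 N, or if a joint passes its speed limit or range.

## Working session

There is one attempt and no reset: what is moved stays moved. The work goes in short steps, Python scripts to look and compute and a shell command to move; the robot and the scene stay as the last step left them, time stands still between calls to the robot, and variables do not carry over. Pictures are saved under pics/ and viewed, at most 10 in all, crops included, and the job is handed in when it is done.

```bash
ls; mkdir -p pics; python3 - <<'E'
from cell import arm,camera
import cv2,pickle,numpy as np
s=arm.sense();print(s)
d={}
for n in("top","side"):
    c=camera(n);d[n]=c
    cv2.imwrite(f"pics/{n}0.png",c["image"][:,:,::-1])
    print(n,c["fx"],c["fy"],c["cx"],c["cy"],c["extrinsics"],[k for k in c])
pickle.dump(d,open("d0.pkl","wb"))
E
```

```text
pics
{'t': 0.0, 'joint_pos': array([-1.34319136e+00,  3.26921107e-01, -1.93621241e-01,  1.05199439e+00,
       -4.79771655e-06,  1.43657027e+00]), 'joint_vel': array([ 0.00027516,  0.00019385, -0.00193855, -0.00021467, -0.00137426,
        0.00018077]), 'joint_efforts': array([-1.35737075e-03, -4.43394828e+01,  2.62444085e+01,  1.54383009e-02,
       -2.33447272e-04,  4.12014913e-06]), 'tcp_pos': array([ 0.19455822, -0.5138245 ,  0.24450004]), 'ee_rot': array([ 9.83679004e-01,  1.79930154e-01, -4.30109658e-05, -8.69146550e-04]), 'contact_force': array([-0.08966937, -0.67319868,  0.20348489]), 'ft_torque': array([ 0.01501768, -0.02559615,  0.05886621]), 'gripper_force': 0.0, 'opening': 0.9960591635569428}
top 486.05554669657465 486.05554669657465 282.1602793473334 206.24962197996928 [[ 1.08384657e-03  9.97965985e-01 -6.37394601e-02  4.86607791e-01]
 [-9.99926468e-01  1.85142329e-03  1.19845790e-02  1.13962285e-02]
 [ 1.20782109e-02  6.37217838e-02  9.97894609e-01  1.38724350e+00]
 [ 0.00000000e+00  0.00000000e+00  0.00000000e+00  1.00000000e+00]] ['image', 'z_map', 'fx', 'fy', 'cx', 'cy', 'extrinsics']
side 472.16802168566437 472.16802168566437 277.2442228635335 201.45326295103877 [[-0.99770299  0.04283937 -0.05247402  0.50895338]
 [-0.06736874 -0.70850627  0.70248155  0.88780027]
 [-0.0070843   0.70440305  0.70976486  0.95907345]
 [ 0.          0.          0.          1.        ]] ['image', 'z_map', 'fx', 'fy', 'cx', 'cy', 'extrinsics']
```

View pics/top0.png

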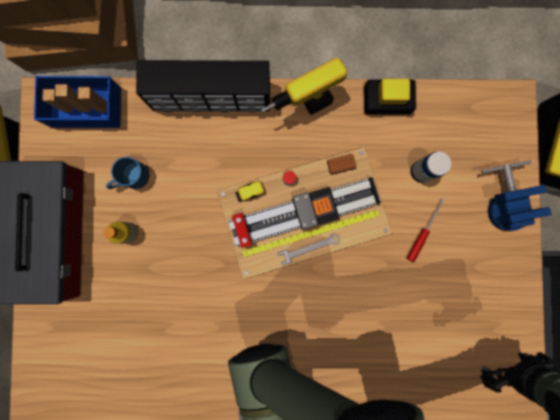

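View pics/side0.png

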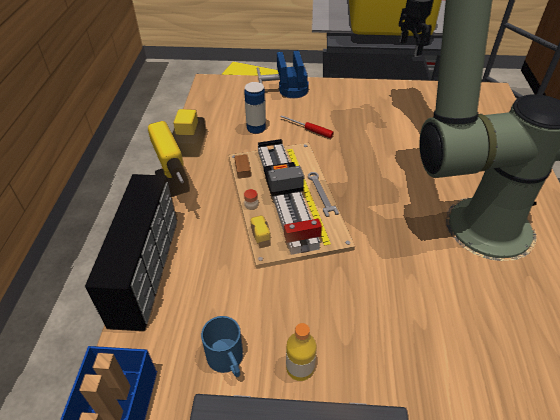

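The top view shows the button at about (321,206), the grey block at (305,210) and the red stop at (240,230). The rail runs left (+y) and slightly down. The side view agrees: the stop is at (303,231) and the button is behind the grey block.

```bash
cat > h.py <<'E'
import numpy as np,cv2
from scipy.spatial.transform import Rotation as R
def ray(c,px,z,T=None):
    T=c["extrinsics"] if T is None else T
    px=np.atleast_2d(px).astype(float)
    d=np.c_[(px[:,0]-c["cx"])/c["fx"],-(px[:,1]-c["cy"])/c["fy"],-np.ones(len(px))]@T[:3,:3].T
    o=T[:3,3]; return o+d*((z-o[2])/d[:,2])[:,None]
def depth(c,u,v,T=None):
    T=c["extrinsics"] if T is None else T
    z=c["z_map"][v,u]; p=np.c_[(u-c["cx"])/c["fx"]*z,-(v-c["cy"])/c["fy"]*z,-z]
    return p@T[:3,:3].T+T[:3,3]
def mask(img,lo,hi):
    return cv2.inRange(cv2.cvtColor(img,cv2.COLOR_RGB2HSV),lo,hi)
def blobs(m,amin=40):
    cs,_=cv2.findContours(m,cv2.RETR_EXTERNAL,cv2.CHAIN_APPROX_NONE)
    return [c for c in cs if cv2.contourArea(c)>amin]
E
python3 - <<'E'
import pickle;from h import *
d=pickle.load(open("d0.pkl","rb"))
for n,box in(("top",(220,150,390,280)),("side",(230,140,350,265))):
    c=d[n]
    for name,lo,hi,z in(("orange",(6,150,120),(16,255,255),.08),("red",(0,170,60),(4,255,255),.088),("ruler",(22,150,120),(34,255,255),.02)):
        m=mask(c["image"],lo,hi);k=np.zeros_like(m);k[box[1]:box[3],box[0]:box[2]]=255;m&=k
        for b in blobs(m,15):
            r=cv2.minAreaRect(b);M=np.zeros_like(m);cv2.drawContours(M,[b],-1,255,-1);v,u=np.nonzero(M)
            P=ray(c,cv2.boxPoints(r),z)
            print(n,name,np.round(r[0],1),len(u),"ctr",ray(c,[[u.mean(),v.mean()]],z).round(4)[0],"depthz",np.median(depth(c,u,v)[:,2]).round(3),"\n",P[:,:2].round(3).tolist())
E
```

```text
top orange [321.9 205.6] 253 ctr [ 0.572  -0.1116  0.08  ] depthz 0.074 
 [[0.584, -0.083], [0.599, -0.127], [0.56, -0.14], [0.546, -0.096]]
top orange [341.8 162.7] 316 ctr [ 0.6897 -0.1661  0.08  ] depthz 0.045 
 [[0.697, -0.128], [0.715, -0.196], [0.68, -0.204], [0.663, -0.137]]
top red [241.7 230. ] 316 ctr [0.5089 0.104  0.088 ] depthz 0.087 
 [[0.543, 0.132], [0.553, 0.104], [0.469, 0.075], [0.459, 0.104]]
top red [289.5 177.5] 119 ctr [ 0.6473 -0.0234  0.088 ] depthz 0.062 
 [[0.662, -0.009], [0.662, -0.039], [0.632, -0.039], [0.632, -0.009]]
top ruler [310.2 232.6] 950 ctr [ 0.4998 -0.0855  0.02  ] depthz 0.018 
 [[0.452, 0.109], [0.569, -0.272], [0.548, -0.279], [0.431, 0.103]]
top ruler [250.7 190.1] 307 ctr [0.6198 0.0842 0.02  ] depthz 0.056 
 [[0.624, 0.123], [0.649, 0.058], [0.614, 0.045], [0.589, 0.109]]
side orange [279.5 166.5] 49 ctr [ 0.5772 -0.1215  0.08  ] depthz 0.076 
 [[0.597, -0.123], [0.56, -0.135], [0.557, -0.12], [0.594, -0.109]]
side orange [242.  162.8] 200 ctr [ 0.6852 -0.1314  0.08  ] depthz 0.047 
 [[0.711, -0.161], [0.677, -0.173], [0.66, -0.103], [0.693, -0.092]]
side red [303.  229.9] 478 ctr [0.502 0.117 0.088] depthz 0.087 
 [[0.55, 0.104], [0.466, 0.078], [0.458, 0.136], [0.54, 0.16]]
side red [251.3 192.5] 55 ctr [ 0.6431 -0.003   0.088 ] depthz 0.064 
 [[0.661, -0.004], [0.651, -0.027], [0.627, -0.003], [0.637, 0.019]]
side ruler [259.6 225.5] 247 ctr [0.6191 0.0516 0.02  ] depthz 0.058 
 [[0.649, 0.027], [0.617, 0.007], [0.591, 0.075], [0.622, 0.094]]
side ruler [314.6 212.3] 340 ctr [ 0.4717 -0.0028  0.02  ] depthz 0.02 
 [[0.522, -0.129], [0.503, -0.141], [0.431, 0.102], [0.448, 0.111]]
side ruler [292.5 157. ] 96 ctr [ 0.5449 -0.2412  0.02  ] depthz 0.02 
 [[0.565, -0.275], [0.548, -0.286], [0.525, -0.202], [0.541, -0.191]]
```

```bash
R='[0,[0.033,-0.0167,0],[0,0,0]]'
python3 -m inch '[[0,[0.033,-0.0167,0],[0,0,0]],[0,[0.033,-0.0167,0],[0,0,0]],[0,[0.033,-0.0167,0],[0,0,0]],[0,[0.033,-0.0167,0],[0,0,0]],[0,[0.033,-0.0167,0],[0,0,0]]]' 40
python3 -m inch '[[0,[0.033,-0.0167,0],[0,0,0]],[0,[0.033,-0.0167,0],[0,0,0]],[0,[0.033,-0.0167,0],[0,0,0]],[0,[0.033,-0.0167,0],[0,0,0]],[0,[0.033,-0.0167,0],[0,0,0]]]'
python3 -m inch '[[0,[0.033,-0.0167,0],[0,0,0]],[0,[0.033,-0.0167,0],[0,0,0]],[0,[0.033,-0.0167,0],[0,0,0]],[0,[0.033,-0.0167,0],[0,0,0]],[0,[0.033,-0.0167,0],[0,0,0]]]'
python3 -m inch '[[0,[0,0,0],[0,0,-7.16]],[0,[0,0,0],[0,0,-7.16]],[0,[0,0,0],[0,0,-7.16]],[0,[0,0,0],[0,0,-7.16]],[0,[0,0,0],[0,0,-7.16]]]'
python3 -m inch '[[0,[0,0,0],[0,0,-7.16]],[0,[0,0,0],[0,0,-7.16]],[0,[0,0,0],[0,0,-7.16]],[0,[0,0,0],[0,0,-7.16]],[0,[0,0,0],[0,0,-7.16]]]'
python3 -m inch '[[0,[0,0,0],[0,0,-7.16]],[0,[0,0,0],[0,0,-7.16]],[0,[0,0,0],[0,0,-0.4]],[0,[0,0,0],[0,0,0]],[0,[0,0,0],[0,0,0]]]'
python3 - <<'E'
from cell import arm,camera
from h import *
import pickle
s=arm.sense();c=camera("wrist");cv2.imwrite("pics/w1.png",c["image"][:,:,::-1])
print(s["joint_pos"].round(3),R.from_quat(s["ee_rot"]).as_matrix().round(3),c["mount"].round(3))
pickle.dump((s,c),open("w1.pkl","wb"))
E
```

```text
t: 0.52
tcp_pos: [0.3201, -0.3763, 0.2449]
ee_rot: [0.984, 0.18, -0.0, -0.0]
contact_force: [1.1, 0.6, 0.2]
opening: 0.301
gripper_force: 0.0
t: 0.93
tcp_pos: [0.445, -0.2397, 0.2451]
ee_rot: [0.984, 0.18, -0.0, -0.0]
contact_force: [0.8, -0.6, -0.9]
opening: -0.0
gripper_force: 0.0
t: 1.35
tcp_pos: [0.5697, -0.1032, 0.2449]
ee_rot: [0.984, 0.18, -0.0, -0.0]
contact_force: [0.7, -0.0, 0.7]
opening: -0.001
gripper_force: 0.0
t: 1.77
tcp_pos: [0.5687, -0.1046, 0.2447]
ee_rot: [0.879, 0.476, -0.0, -0.0]
contact_force: [-0.6, 0.4, -0.3]
opening: -0.001
gripper_force: 0.0
t: 2.18
tcp_pos: [0.5686, -0.1048, 0.2448]
ee_rot: [0.69, 0.723, -0.0, -0.001]
contact_force: [-0.3, 0.3, -0.8]
opening: -0.001
gripper_force: 0.0
t: 2.6
tcp_pos: [0.5688, -0.1049, 0.245]
ee_rot: [0.596, 0.803, -0.0, -0.0]
contact_force: [-0.3, -0.4, 0.3]
opening: -0.001
gripper_force: 0.0
[-0.31   0.379 -0.115  1.077 -0.     0.966] [[-0.291  0.957 -0.001]
 [ 0.957  0.291  0.   ]
 [ 0.    -0.    -1.   ]] [[-0.001  0.955  0.296  0.077]
 [ 1.     0.001 -0.    -0.002]
 [-0.     0.296 -0.955 -0.129]
 [ 0.     0.     0.     1.   ]]
```

View pics/w1.png

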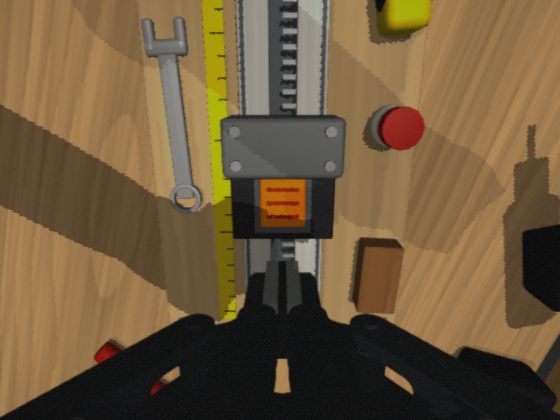

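The wrist view shows the orange button at about (283,203), the grey block's rear top edge on row 178 and the fingertips at (283,265). The rail is vertical in the image, so the yaw is right.

```bash
python3 - <<'E'
import pickle;from h import *
s,c=pickle.load(open("w1.pkl","rb"))
T=np.eye(4);T[:3,:3]=R.from_quat(s["ee_rot"]).as_matrix();T[:3,3]=s["tcp_pos"];W=T@c["mount"]
def tool(P): return (P-T[:3,3])@T[:3,:3]
m=mask(c["image"],(6,150,100),(17,255,255));m[:160]=0;m[250:]=0;m[:,:240]=0;m[:,330:]=0
b=max(blobs(m),key=cv2.contourArea);x,y,w,h=cv2.boundingRect(b);print(x,y,w,h)
P=ray(c,[[x,y],[x+w,y],[x+w,y+h],[x,y+h]],.08,W);print("button corners tool",tool(P).round(4)[:,:2].tolist(),P.round(4).tolist())
E=ray(c,[[223,177],[343,178],[223,116],[343,118]],.108,W);print("block top corners tool",tool(E).round(4)[:,:2].tolist())
v,u=np.mgrid[190:220,270:298];print("z button",np.median(depth(c,u.ravel(),v.ravel(),W)[:,2]))
v,u=np.mgrid[140:160,250:320];print("z block",np.median(depth(c,u.ravel(),v.ravel(),W)[:,2]))
E
```

```text
260 179 46 48
button corners tool [[0.0143, -0.0203], [0.0143, 0.018], [-0.0282, 0.0188], [-0.0282, -0.0211]] [[0.5451, -0.0971, 0.08], [0.5818, -0.086, 0.08], [0.595, -0.1263, 0.08], [0.5567, -0.1379, 0.08]]
block top corners tool [[0.0218, -0.0465], [0.021, 0.044], [0.0662, -0.0443], [0.0648, 0.0418]]
z button 0.07598015331020691
z block 0.10863943339083168
```

```bash

python3 -m inch '[[0,[0,-0.001,0.03],[0,0,0]],[0,[0,0,0.03],[0,0,0]],[0,[0,0,0.03],[0,0,0]],[0,[0,0,0.03],[0,0,0]],[0,[0,0,0.01],[0,0,0]]]'
python3 -m inch '[[0,[0,0,0.005],[0,0,0]],[0,[0,0,0.005],[0,0,0]],[0,[0,0,0.003],[0,0,0]],[0,[0,0,0.002],[0,0,0]],[0,[0,0,0],[0,0,0]]]'
python3 - <<'E'
from cell import arm,camera
import cv2
c=camera("wrist");cv2.imwrite("pics/w2.png",c["image"][:,:,::-1])
E
```

```text
t: 3.07
tcp_pos: [0.5652, -0.1044, 0.1111]
ee_rot: [0.595, 0.804, -0.001, -0.003]
contact_force: [-1.0, 0.2, 0.1]
opening: 0.003
gripper_force: 0.0
t: 3.48
tcp_pos: [0.5688, -0.1054, 0.1012]
ee_rot: [0.595, 0.804, 0.0, 0.001]
contact_force: [0.4, 0.3, -0.0]
opening: -0.0
gripper_force: 0.0
```

View pics/w2.png

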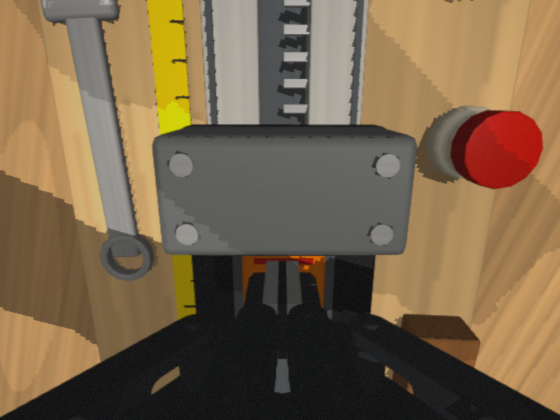

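The wrist view shows the fingertips at (283,265) centred over the orange button, just behind the block's rear edge on row 253, and not touching yet. Tips are at about z 0.087. I'll step down to feel the contact.

```bash

python3 -m inch '[[0,[0,0,0.003],[0,0,0]],[0,[0,0,0.003],[0,0,0]],[0,[0,0,0.001],[0,0,0]],[0,[0,0,0],[0,0,0]],[0,[0,0,0],[0,0,0]]]'
python3 -m inch '[[0,[0,0,0.001],[0,0,0]],[0,[0,0,0.001],[0,0,0]],[0,[0,0,0.001],[0,0,0]],[0,[0,0,0],[0,0,0]],[0,[0,0,0],[0,0,0]]]'
python3 -m inch '[[0,[0,0,0.001],[0,0,0]],[0,[0,0,0.001],[0,0,0]],[0,[0,0,0.001],[0,0,0]],[0,[0,0,0],[0,0,0]],[0,[0,0,0],[0,0,0]]]'
```

```text
t: 3.95
tcp_pos: [0.5679, -0.1052, 0.0932]
ee_rot: [0.594, 0.804, -0.0, -0.0]
contact_force: [-0.4, -0.4, 1.2]
opening: 0.002
gripper_force: 0.0
t: 4.37
tcp_pos: [0.5679, -0.1052, 0.0902]
ee_rot: [0.594, 0.804, -0.0, -0.0]
contact_force: [0.6, 0.6, -0.1]
opening: 0.0
gripper_force: 0.0
t: 4.78
tcp_pos: [0.5684, -0.1059, 0.0877]
ee_rot: [0.595, 0.804, -0.0, 0.001]
contact_force: [-0.8, -3.7, 3.8]
opening: -0.001
gripper_force: 1.9
```

```bash

python3 -m inch '[[0,[0,0,0.001],[0,0,0]],[0,[0,0,0.001],[0,0,0]],[0,[0,0,0],[0,0,0]],[0,[0,0,0],[0,0,0]],[0,[0,0,0],[0,0,0]]]'
python3 -m inch '[[0,[0,0,0.001],[0,0,0]],[0,[0,0,0.001],[0,0,0]],[0,[0,0,0],[0,0,0]],[0,[0,0,0],[0,0,0]],[0,[0,0,0],[0,0,0]]]'
```

```text
t: 5.2
tcp_pos: [0.5684, -0.1057, 0.086]
ee_rot: [0.595, 0.804, -0.0, 0.001]
contact_force: [-2.8, -3.1, 8.1]
opening: -0.001
gripper_force: 4.0
t: 5.62
tcp_pos: [0.5688, -0.1066, 0.0858]
ee_rot: [0.595, 0.804, -0.001, 0.002]
contact_force: [-5.9, -3.8, 19.0]
opening: -0.001
gripper_force: 9.9
```

Bottomed out, with tip z at about 0.072 and 19 N. I'll back off 1 mm and push forward.

```bash

python3 -m inch '[[0,[0,0,-0.001],[0,0,0]],[0,[0.001,0,0],[0,0,0]],[0,[0.002,0,0],[0,0,0]],[0,[0.002,0,0],[0,0,0]],[0,[0.002,0,0],[0,0,0]]]'
python3 -m inch '[[0,[0.002,0,0],[0,0,0]],[0,[0.002,0,0],[0,0,0]],[0,[0.002,0,0],[0,0,0]],[0,[0.002,0,0],[0,0,0]],[0,[0.002,0,0],[0,0,0]]]'
```

```text
t: 6.03
tcp_pos: [0.5666, -0.0996, 0.0859]
ee_rot: [0.595, 0.804, -0.001, 0.001]
contact_force: [-3.5, -4.3, 13.8]
opening: 0.001
gripper_force: 6.8
t: 6.45
tcp_pos: [0.5637, -0.09, 0.0859]
ee_rot: [0.595, 0.804, -0.001, 0.001]
contact_force: [-3.2, -4.9, 13.9]
opening: 0.001
gripper_force: 6.9
```

```bash

python3 -m inch '[[0,[0.003,0,0],[0,0,0]],[0,[0.003,0,0],[0,0,0]],[0,[0.003,0,0],[0,0,0]],[0,[0.003,0,0],[0,0,0]],[0,[0.003,0,0],[0,0,0]]]'
python3 -m inch '[[0,[0.003,0,0],[0,0,0]],[0,[0.003,0,0],[0,0,0]],[0,[0.003,0,0],[0,0,0]],[0,[0.003,0,0],[0,0,0]],[0,[0.003,0,0],[0,0,0]]]'
python3 - <<'E'
from cell import arm,camera
import cv2,numpy as np
a=camera("wrist")["image"];b=camera("top")["image"][140:280,210:390]
b=cv2.resize(b,(540,420),interpolation=cv2.INTER_CUBIC)
cv2.imwrite("pics/w3.png",cv2.resize(np.hstack([a,b]),(800,306))[:,:,::-1])
E
```

```text
t: 6.87
tcp_pos: [0.5593, -0.0756, 0.0859]
ee_rot: [0.595, 0.804, -0.001, 0.002]
contact_force: [-3.1, -3.5, 14.7]
opening: -0.002
gripper_force: 7.0
t: 7.28
tcp_pos: [0.5549, -0.0612, 0.0859]
ee_rot: [0.595, 0.804, -0.001, 0.001]
contact_force: [-3.1, -4.8, 14.4]
opening: -0.0
gripper_force: 7.1
```

View pics/w3.png

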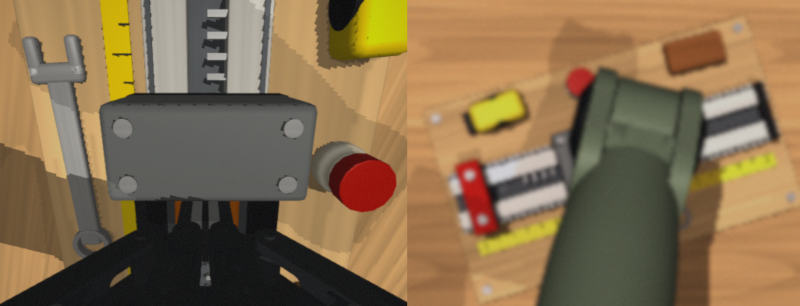

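The carriage is moving with the fingers: the block's rear edge stays just ahead of the fingertips (crop row 200) and the button is held down. I'll carry on.

```bash

for i in 1 2 3 4; do python3 -m inch '[[0,[0.004,0,0],[0,0,0]],[0,[0.004,0,0],[0,0,0]],[0,[0.004,0,0],[0,0,0]],[0,[0.004,0,0],[0,0,0]],[0,[0.004,0,0],[0,0,0]]]' | egrep 'tcp|contact'; done
```

```text
tcp_pos: [0.5491, -0.0421, 0.0859]
contact_force: [-2.2, -4.6, 15.2]
tcp_pos: [0.5432, -0.0229, 0.0858]
contact_force: [-2.8, -3.8, 14.2]
tcp_pos: [0.5374, -0.0037, 0.0859]
contact_force: [-2.4, -5.3, 15.1]
tcp_pos: [0.5316, 0.0155, 0.0858]
contact_force: [-2.4, -4.1, 14.7]
```

```bash

for i in 1 ; do python3 -m inch '[[0,[0.003,0,0],[0,0,0]],[0,[0.003,0,0],[0,0,0]],[0,[0.002,0,0],[0,0,0]],[0,[0.002,0,0],[0,0,0]],[0,[0.002,0,0],[0,0,0]]]' | egrep 'tcp|contact'; done
python3 -m inch '[[0,[0.001,0,0],[0,0,0]],[0,[0.001,0,0],[0,0,0]],[0,[0.001,0,0],[0,0,0]],[0,[0.001,0,0],[0,0,0]],[0,[0.001,0,0],[0,0,0]]]' | egrep 'tcp|contact'
python3 - <<'E'
from cell import camera
import cv2,numpy as np
a=camera("wrist")["image"];b=camera("side")["image"][140:260,230:370]
b=cv2.resize(b,(490,420),interpolation=cv2.INTER_CUBIC)
cv2.imwrite("pics/w4.png",cv2.resize(np.hstack([a,b]),(800,320))[:,:,::-1])
E
```

```text
tcp_pos: [0.5281, 0.0271, 0.0858]
contact_force: [-2.4, -3.5, 15.6]
tcp_pos: [0.5275, 0.0301, 0.0859]
contact_force: [-1.1, -9.6, 12.0]
```

View pics/w4.png

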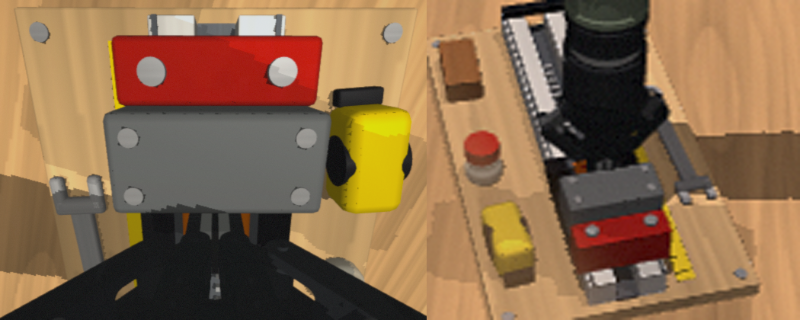

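The carriage meets the red stop, with the grey block against it at rows 105–112, and the force is rising. I'll firm up the push, then raise slowly while keeping it.

```bash

python3 -m inch '[[0,[0.001,0,0],[0,0,0]],[0,[0.001,0,0],[0,0,0]],[0,[0.001,0,0],[0,0,0]],[0,[0,0,0],[0,0,0]],[0,[0,0,0],[0,0,0]]]' | egrep 'tcp|contact'
python3 -m inch '[[0,[0,0,-0.001],[0,0,0]],[0,[0,0,-0.001],[0,0,0]],[0,[0,0,-0.001],[0,0,0]],[0,[0,0,-0.001],[0,0,0]],[0,[0,0,0],[0,0,0]]]' | egrep 'tcp|contact'
```

```text
tcp_pos: [0.5272, 0.0334, 0.0859]
contact_force: [-0.1, -7.3, 11.7]
tcp_pos: [0.5254, 0.0356, 0.0885]
contact_force: [2.8, -0.7, 3.4]
```

The force faded: the fingertips were driving by friction and are now sliding on the button, not yet on the push face. I'll press down again and push forward until the face itself is felt.

```bash

python3 -m inch '[[0,[0,0,0.001],[0,0,0]],[0,[0,0,0.001],[0,0,0]],[0,[0.001,0,0.0005],[0,0,0]],[0,[0.001,0,0],[0,0,0]],[0,[0.001,0,0],[0,0,0]]]' | egrep 'tcp|contact'
for i in 1 2; do python3 -m inch '[[0,[0.001,0,0],[0,0,0]],[0,[0.001,0,0],[0,0,0]],[0,[0.001,0,0],[0,0,0]],[0,[0.0,0,0],[0,0,0]],[0,[0,0,0],[0,0,0]]]' | egrep 'tcp|contact';done
python3 - <<'E'
from cell import camera
import cv2,numpy as np
a=camera("wrist")["image"]
cv2.imwrite("pics/w5.png",a[:,:,::-1])
E
```

```text
tcp_pos: [0.5251, 0.0363, 0.086]
contact_force: [3.9, -10.8, 3.1]
tcp_pos: [0.525, 0.0364, 0.0861]
contact_force: [5.1, -15.8, 2.3]
tcp_pos: [0.525, 0.0365, 0.0862]
contact_force: [6.9, -24.4, 0.2]
```

View pics/w5.png

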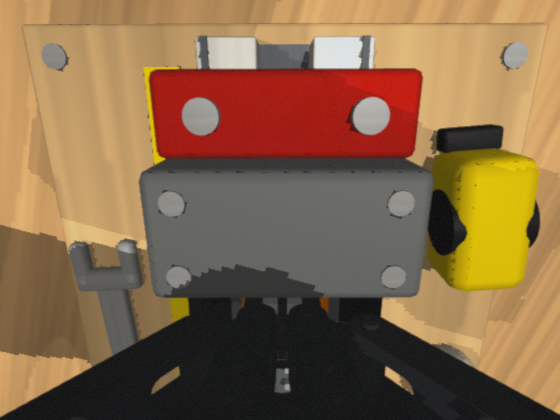

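Now it's solid: the TCP stopped at y 0.0365 with 25 N along the rail, and the picture shows the block against the red stop (row 157). I'll ease to about 15 N and raise.

```bash

python3 -m inch '[[0,[-0.001,0,0],[0,0,0]],[0,[0,0,-0.001],[0,0,0]],[0,[0,0,-0.001],[0,0,0]],[0,[0,0,-0.001],[0,0,0]],[0,[0,0,-0.001],[0,0,0]]]' | egrep 'tcp|contact'
python3 -m inch '[[0,[0,0,-0.001],[0,0,0]],[0,[0,0,-0.001],[0,0,0]],[0,[0,0,-0.001],[0,0,0]],[0,[0,0,-0.001],[0,0,0]],[0,[0,0,-0.001],[0,0,0]]]' | egrep 'tcp|contact'
python3 -m inch '[[0,[0,0,-0.001],[0,0,0]],[0,[0,0,-0.001],[0,0,0]],[0,[0,0,-0.001],[0,0,0]],[0,[0,0,0],[0,0,0]],[0,[0,0,0],[0,0,0]]]' | egrep 'tcp|contact'
```

```text
tcp_pos: [0.5247, 0.0363, 0.0887]
contact_force: [10.3, -22.0, -11.9]
tcp_pos: [0.5239, 0.0362, 0.0932]
contact_force: [10.1, -21.9, -13.9]
tcp_pos: [0.5233, 0.0361, 0.0959]
contact_force: [9.7, -22.9, -14.4]
```

Button is up (tips at 0.082) with the push kept on. I'll back off and lift away.

```bash

python3 -m inch '[[0,[-0.001,0,-0.0005],[0,0,0]],[0,[-0.002,0,-0.0005],[0,0,0]],[0,[-0.002,0,-0.001],[0,0,0]],[0,[-0.003,0,-0.001],[0,0,0]],[0,[-0.002,0,-0.002],[0,0,0]]]' | egrep 'tcp|contact'
python3 -m inch '[[0,[0,0,-0.01],[0,0,0]],[0,[0,0,-0.02],[0,0,0]],[0,[0,0,-0.03],[0,0,0]],[0,[0,0,-0.03],[0,0,0]],[0,[-0.03,0,-0.03],[0,0,0]]]' | egrep 'tcp|contact'
python3 -m inch '[[0,[-0.03,0,-0.03],[0,0,0]],[0,[-0.03,0,-0.02],[0,0,0]],[0,[0,0,0],[0,0,0]],[0,[0,0,0],[0,0,0]],[0,[0,0,0],[0,0,0]]]'
python3 - <<'E'
from cell import camera,arm
from h import *
s=arm.sense();c=camera("wrist");cv2.imwrite("pics/w6.png",c["image"][:,:,::-1])
T=np.eye(4);T[:3,:3]=R.from_quat(s["ee_rot"]).as_matrix();T[:3,3]=s["tcp_pos"];W=T@c["mount"]
m=mask(c["image"],(6,150,100),(17,255,255))
for b in blobs(m,200):
    x,y,w,h=cv2.boundingRect(b);v,u=np.mgrid[y+3:y+h-3,x+3:x+w-3]
    print(x,y,w,h,np.median(depth(c,u.ravel(),v.ravel(),W)[:,2]))
E
```

```text
tcp_pos: [0.5235, 0.0337, 0.1013]
contact_force: [0.0, 0.9, -0.8]
tcp_pos: [0.5317, 0.0094, 0.224]
contact_force: [0.9, 0.0, 0.0]
t: 14.62
tcp_pos: [0.5505, -0.0506, 0.2713]
ee_rot: [0.594, 0.804, 0.0, -0.001]
contact_force: [0.0, 0.9, -0.9]
opening: -0.003
gripper_force: 0.0
355 287 37 33 0.046791454732139526
262 77 47 55 0.08086798060880035
```

View pics/w6.png

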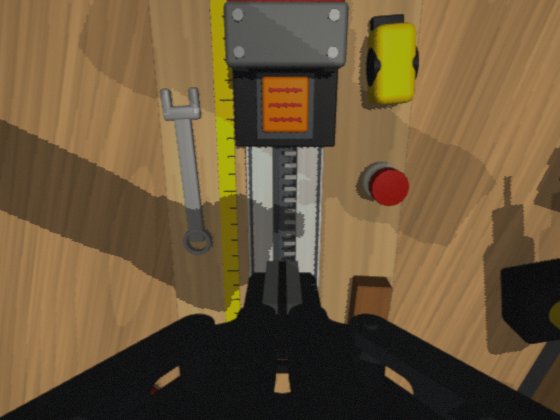

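The view shows the carriage at the top of the frame with red right behind it, the button up (z 0.081) and the bystanders in place. One more measurement will tell whether it sits on the last notch.

```bash
python3 - <<'E'
from cell import camera,arm
from h import *
import pickle
s=arm.sense();c=camera("wrist")
T=np.eye(4);T[:3,:3]=R.from_quat(s["ee_rot"]).as_matrix();T[:3,3]=s["tcp_pos"];W=T@c["mount"]
m=mask(c["image"],(6,150,100),(17,255,255));m[200:]=0
x,y,w,h=cv2.boundingRect(max(blobs(m,200),key=cv2.contourArea))
b=ray(c,[[x+w/2,y+h]],.08,W)[0]
s0,c0=pickle.load(open("w1.pkl","rb"))
T0=np.eye(4);T0[:3,:3]=R.from_quat(s0["ee_rot"]).as_matrix();T0[:3,3]=s0["tcp_pos"]
b0=ray(c0,[[283,227]],.08,T0@c0["mount"])[0]
print("rear edge travel",(b-b0)@T0[:3,0], b,b0)
t=camera("top");cv2.imwrite("pics/t7.png",cv2.resize(t["image"][170:260,220:340],(800,600),interpolation=cv2.INTER_CUBIC)[:,:,::-1])
E
```

```text
rear edge travel 0.13590265010294073 [ 0.53659189 -0.00203402  0.08      ] [ 0.5758367  -0.13214724  0.08      ]
```

View pics/t7.png

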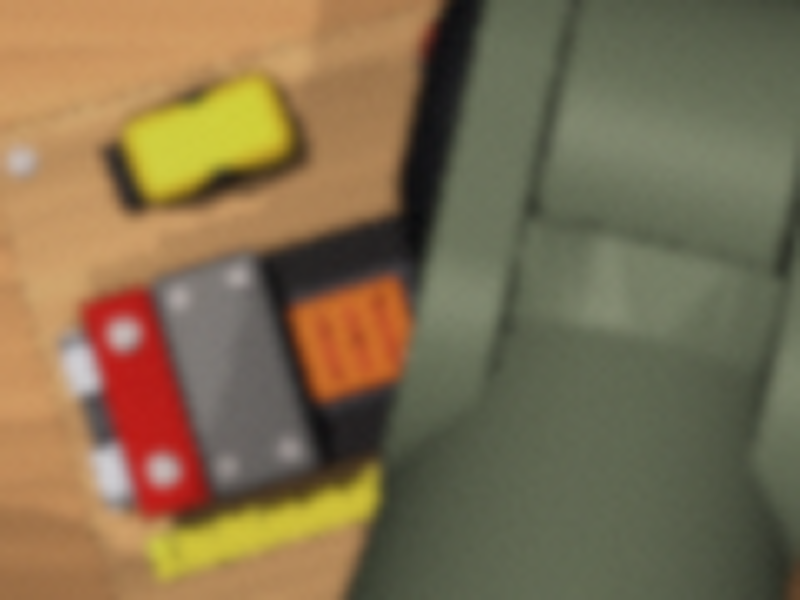

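The top crop shows the grey block flush against the red stop (seam at about x 160–205) with the button up. Travel was 136 mm against the 137 mm expected, so it is on the last notch.

```bash
python3 -c "
from cell import workorder;print(workorder.job_done())"
```

```text
the job is handed in; nothing more can be done
None
```

The carriage is pushed home against the red stop and appears locked on the last notch, with the button up, the hand clear and the job handed in at about 15 s. While first letting the button up at the stop, the push briefly faded, so I pressed it down again and pushed home before releasing it.

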